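# Unclip the transit tote and check the vial carrier under the height bar

## Task

Unpack the vial carrier and check that no vial stands too high: flip both sprung bale clips of the transit tote right open, lift off the lid by its handle and stand it flat on the open bench clear of the tote, handle up. Lift out the carrier, keep it upright, set it down gently on the bare front part of the height-check slide with its black handle toward the open end, and let go of it. Then push it from the handle end, without ramming, straight in between the rails under the fixed bar until the handle comes up against the bar; leave the other things on the bench where they are.

Things in the scene. Friction and masses are not known exactly. Their poses are not given: they have to be found in the camera images.
- tote: Grey plastic transit tote, fixed to the bench, outer 170 (x) x 150 (y) mm, rim 74 mm above the bench, walls 6 mm, inner floor 10 mm above the bench. Origin: centre of its underside, z up. A steel bale clip sits at the middle of each long side, at +y (clip_l) and at -y (clip_r). With the lid on, the lid's top face is 80 mm above the bench.
- clip_l (a joint): Bale clip on the tote's +y side, rad: 0 shut (hooked over the lid's edge), 2.4 fully open (hanging outside). Axis along the tote's x at y = +85 mm, 48 mm above the bench; its top swings outward and down, reaching 60 mm from the axis. An over-centre spring holds it shut; pushing the tab outward takes about 5 N; past about 0.5 rad it snaps open and stays.
- clip_r (a joint): The same clip on the tote's -y side, axis at y = -85 mm; its top swings outward to -y of the tote. 0 closed, 2.4 fully open.
- clip_l_tab (a point): Middle of clip_l's thumb tab, an upright steel plate 44 mm along the tote's x, 4 mm thick. Shut: 89 mm from the tote's centre plane, 94 mm above the bench; top edge 108 mm above the bench. Its inner face is free to be pushed outward from above the lid. At its foot the wire hook lies on the lid edge, up to 5 mm above the lid's top face, reaching 12 mm inward of the hinge axis.
- clip_r_tab (a point): The same point on the tab of clip_r (on the tote's -y side).
- lid: White plastic lid, 178 (x) x 158 (y) mm, 0.25 kg, loose. Origin: centre of the underside of its 8 mm deep locating rim, which drops inside the tote's walls with 2 mm play; z up. Plate 8 to 14 mm above the origin, black bow handle in the middle, top 44 mm above the origin. On the tote the origin is 66 mm above the bench; standing on the bench, at bench height.
- lid_handle (a point): Centre of the lid's handle bar, 38 mm above the lid's origin: 84 mm long along the lid's x, 18 mm wide (y), 12 mm thick, standing on two end feet with open space beneath its middle.
- carrier: Vial carrier, loose, 0.28 kg: aluminium block 86 (x) x 50 (y) x 26 mm, eight capped vials up to 40 mm above its underside, and at its -x end an upright black handle plate, 10 mm thick (x -48 to -38 mm), 46 mm wide, 56 mm high. Overall x -48 to +48 mm. Origin: centre of its underside. Stands on the tote's floor, handle toward the tote's -x side. Gripped across the block's sides.
- gauge: Height-check slide, fixed to the bench. Origin: centre of the underside; the carrier goes in along its +x. Plate x -120 to +110 mm, 96 mm wide, 6 mm thick; the bare front part is x below -30 mm. Two guide rails 10 mm high, 55 mm apart inside, x = +5 to +105 mm, with flared mouths from x = -29 mm (about 75 mm apart there). Carrier home: its origin at x = +43 mm, z = 6 mm.
- bar (a point): Middle of the underside of the slide's fixed 10 mm square bar, at x = +10 mm (bar x +5 to +15 mm) in the slide's frame, 51 mm above the bench (45 mm above the plate); the bar's top is 61 mm above the bench. It stands on two posts at y = -41.5 and +41.5 mm.
- timer: White bench timer, 62 x 68 x 20 mm, a bystander behind the work. Origin: centre of its underside.
- dish: Flat round culture dish, 62 mm across, 16 mm high, a bystander behind the work. Origin: centre of its underside.
- wash: Wash bottle, 68 x 98 x 191 mm, a bystander at the back. Origin: centre of its underside.

How it is judged (in metres and radians):
On the way, in this order (a step that is already met when the one before it is completed fails the run):
1. both bale clips are flipped fully open (value of joint each of clip_l, clip_r above 2 rad), for 0.2 s.
2. the lid stands flat on the bench, handle up, clear of the tote and released (height (world z) of lid below 0.006 m and angle between lid's own z axis and vertical below 0.06 rad and horizontal distance between lid and tote above 0.15 m and linear speed of lid below 0.02 m/s and contact force between the fingers and lid below 0.2 N), for 0.2 s.
3. the carrier stands upright on the front part of the slide, in front of the bar, handle end outward, released (x of carrier in the frame of gauge between -0.12 and -0.035 m and y of carrier in the frame of gauge between -0.02 and 0.02 m and z of carrier in the frame of gauge between 0.003 and 0.009 m and angle between carrier's own z axis and vertical below 0.06 rad and angle between the x axis of carrier and the x axis of gauge, either way round below 0.3 rad and linear speed of carrier below 0.02 m/s and contact force between the fingers and carrier below 0.2 N and x of bar in the frame of carrier above 0 m), for 0.2 s.
4. the carrier has been pushed between the rails under the bar until its handle meets the bar (y of carrier in the frame of gauge between -0.008 and 0.008 m and z of carrier in the frame of gauge between 0.003 and 0.009 m and angle between carrier's own z axis and vertical below 0.06 rad and linear speed of carrier below 0.02 m/s and x of carrier in the frame of gauge between 0.036 and 0.048 m and angle between the x axis of carrier and the x axis of gauge, either way round below 0.1 rad), for 0.2 s.
At the end, for the whole second after the job is handed in: Both clips over 2.0 rad; lid flat on the bench (origin under 6 mm, tilt under 0.06 rad), over 150 mm from the tote's centre; carrier flat on the slide, within 8 mm of its middle line and 0.10 rad of its direction, handle within 7 mm of the bar; all released and still (all of step 1 and all of step 2 and all of step 4 and contact force between the fingers and carrier below 0.2 N); the robot touches nothing.
It fails at once if the carrier is tipped more than 0.4 rad (angle between carrier's own z axis and vertical above 0.4 rad).
It fails at once if the carrier is dropped (falls freely faster than 0.45 m/s, about 10 mm) (contact force between the fingers and carrier below 0.1 N and linear speed of carrier above 0.45 m/s).
It fails at once if the carrier is rammed into the slide (over 90 N) (contact force between carrier and gauge above 90 N).
It fails at once if a bystander is moved more than 25 mm (distance of any of timer, dish, wash from where it was at the start of the episode above 0.025 m).
It also fails if it takes over 72 s, if anything falls off the work surface, if the arm or the gripper's body presses on something with over 40 N, if the wrist force passes 120 N, or if a joint passes its speed limit or range.

## Robot

A 6-joint arm with a two-finger parallel gripper is mounted at the origin on a cart in front of the work surface, level with it; the furniture and walls round the work are solid. World frame = base frame: x ahead of the robot, y to its left, z up, the work surface at z = 0. Lengths are in mm, angles in rad, forces in N, time in s.
With the tool pointing down it reaches from about 400 to 925 mm from the base axis. Payload 3.4 kg.
Tool frame: the origin (TCP) lies midway between the tips of the shut fingers; the grasp point (between the pads) lies 19 mm behind it; z points along the fingers, y is the line along which they close (so a half turn about z gives the same grasp; the last joint's range is limited). The gripper opens to 85 mm and grips with 20 to 120 N. Pads are 22 mm wide; open, the fingers measure 114 mm over their backs; the gripper's body (76 mm by 85 mm) begins 54 mm behind the grasp point. The pads swing forward as they close: fully open they stand 13 mm farther back than shut.
Start: joints at [-1.21, 0.307, 1.506, -0, 1.328, -0.073], TCP at [241.663, -521.757, 231.305] pointing down, gripper open.
Joint ranges: [-3.12, 3.12], [-1.05, 2.28], [0.14, 2.33], [-1.42, 4.57], [0.1, 2.73], [-2.68, 2.68]. Speed limits (rad/s): [2.57, 2.57, 3.14, 3.14, 3.14, 3.14].

## Interface

Orientations are given as a unit quaternion [w, x, y, z].
In Python, from workcell import env gives the robot as it stands.
- The arm moves only by the tool move_arm, never from a script. Its arguments are lists of equal length, an entry for each row: "delta_pos": the shift along the tool's x, y, z in mm, a list of three; "twist": the turn about the tool's z in rad; "hand": the finger opening in mm, from 0 to 85.4. In form: {"delta_pos": [[tx, ty, tz], ...], "twist": [twist, ...], "hand": [hand, ...]}. A call has 1 to 20 rows; each row is the pose to reach, as a shift and turn from the pose commanded when the call began, along the tool's axes at that moment; what a row does not reach only later rows make up. A row lasts 1/10 s, in which the tool goes at most 50 mm and 8.59 degrees, less where a joint would pass 70% of its speed; a pose out of reach is approached as far as the arm can. A call with a gripper value outside its range is refused whole. The fingers move at their own pace and stop on an object; the grip force is fixed at half the most. Time passes only in rows, so rows that repeat a pose let the fingers close. It gives the time, the measured TCP pose, the force, the opening and the grip force at its end, in the units of the state.
- env.read_state(): the state, without advancing time (a new reading comes with each control period).
- env.snapshot(name): name is "scene" or "top" or "wrist"; returns (picture, depth): 480x640x3 uint8, red, green, blue; 480x640 float32, mm along the optical axis (not along the pixel's ray), 0 where there is no reading.
- env.get_calibration(name): a dict with "fx", "fy", "cx", "cy" (pixels), "k1" (the pictures are not rectified: a ray, as slopes to the right and down, at radius r is drawn at 1 + k1 r^2 times it, then the intrinsics apply), "xyz" and "orientation" of the camera in the world. Camera axes: x right, y up, looking along -z (the intrinsics and any distortion apply to the point x, -y, -z); pixel columns grow to the right and rows downward; lengths in mm; the calibration is good to about 2 mm. A picture is of the moment at which its call begins: read the wrist's pose just before it. get_calibration takes no time and is no camera call; for the wrist camera it gives the pose at the moment of the call.
- env.hand_in(): hands the job in; it is judged then, once.
Trained networks look in the newest picture that a camera, given by its name, has taken for a name from the list of things; names that differ only in an ending like _2 or _b are one class to them, and where a whole thing is asked for, a point or a joint stands for the part that bears it (a point fixed in the world has none). Each returns a list of dicts, best first, with "p" (0 to 1); they miss things now and then, are a little off and sometimes report something else, mostly with a low value. They report only what shows in the picture. A call takes as long as a camera call.
- env.trace(camera, label): "mask" (480x640 bool, what is visible of it) and "rect" ([left, top, width, height] in pixels, round what is visible of it).
- env.spot_point(camera, label): "position" ([column, row] in pixels: a listed point, or the origin of a listed thing).
The state is a dict: "t": time; "joint_pos": joint angles; "qvel": joint speeds; "tau": joint torques, N m; "tool_pos": TCP position; "orientation": TCP orientation; "ft_force": force on the tool from outside, world axes, zero at the start; "wrist_torque": the same for the moment, N m; "finger_gap": finger opening in mm; "gripper_force": force on a finger pad.
Only numpy, scipy, OpenCV 4.12 (cv2) and the standard library are available. Lean on these libraries where they do the work, as an engineer would, in place of code of your own. Each camera call takes 0.05 s, during which the arm holds its last target. There are 200 camera calls.

## Working session

There is one attempt and no reset: what is moved stays moved. The work goes in short steps, Python scripts to look and compute and a tool call to move; the robot and the scene stay as the last step left them, time stands still between calls to the robot, and variables do not carry over. Pictures are saved under pics/ and viewed, at most 10 in all, crops included, and the job is handed in when it is done.

Besides the shell and the picture viewer there is one more tool, called after "Request:" as name(argument=value, ...), one argument or row to a line, values as JSON. move_arm: Moves the arm, as the interface text tells. Its arguments: {"type":"object","properties":{"delta_pos":{"type":"array"},"twist":{"type":"array"},"hand":{"type":"array"}},"required":["delta_pos","twist","hand"]}

```bash
mkdir -p pics; ls
cat > h.py <<'E'
import numpy as np, cv2
from scipy.spatial.transform import Rotation as R
from workcell import env
def rot(q): return R.from_quat([q[1],q[2],q[3],q[0]]).as_matrix()
def rays(c,uv):
    uv=np.atleast_2d(np.array(uv,float))
    d=np.c_[(uv[:,0]-c['cx'])/c['fx'],(uv[:,1]-c['cy'])/c['fy']]; s=d.copy()
    for _ in range(10): s=d/(1+c['k1']*(s**2).sum(1,keepdims=True))
    return np.c_[s[:,0],-s[:,1],-np.ones(len(s))]@rot(c['orientation']).T
def atz(c,uv,z):
    r=rays(c,uv); o=np.array(c['xyz']); return o+r*((z-o[2])/r[:,2])[:,None]
def cloud(c,depth):  # HxWx3 world
    v,u=np.mgrid[0:480,0:640]; r=rays(c,np.c_[u.ravel(),v.ravel()])
    P=np.array(c['xyz'])+r*depth.reshape(-1,1); P[depth.ravel()==0]=np.nan
    return P.reshape(480,640,3)
def snap(n,save=None):
    c=env.get_calibration(n); p,d=env.snapshot(n)
    if save: cv2.imwrite('pics/'+save+'.png',p[:,:,::-1])
    return c,p,d
E
python3 - <<'E'
from h import *
print(env.read_state())
for n in('scene','top'):
    c,p,d=snap(n,n+'0'); P=cloud(c,d); np.save(n+'0.npy',P); print(n,c)
    for l in('tote','lid','lid_handle','clip_l_tab','clip_r_tab','gauge','bar','timer','dish','wash'):
        r=env.spot_point(n,l)[:2]
        for q in r:
            u,v=np.round(q['position']).astype(int); print(l,round(q['p'],2),u,v,np.round(P[min(max(v,0),479),min(max(u,0),639)]))
E
```

```text
pics
{'t': 0.0, 'joint_pos': array([-1.21050184e+00,  3.07570342e-01,  1.50764116e+00,  9.69790710e-06,
        1.32839600e+00, -7.34934000e-02]), 'qvel': array([-3.75548806e-04,  2.07475705e-03,  1.70593582e-03, -1.97137273e-05,
       -1.05816644e-03, -5.90522576e-04]), 'tau': array([-2.18478606e-03, -4.57559609e+01, -2.51910782e+01, -3.84481255e-04,
        1.35011610e-02,  8.23359983e-06]), 'tool_pos': array([ 241.42337058, -521.11446868,  230.39471356]), 'orientation': array([-9.97755681e-04,  9.76570330e-01,  2.15196132e-01, -1.39312763e-04]), 'ft_force': array([-0.25803077, -0.53140357,  0.48272223]), 'wrist_torque': array([ 0.00880927,  0.00259387, -0.0027754 ]), 'gripper_force': 0.0, 'finger_gap': 85.57173569957932}
scene {'fx': 539.798107108094, 'fy': 539.798107108094, 'cx': 316.04425270730803, 'cy': 237.8218059364057, 'k1': 0.046133434011543795, 'xyz': array([-381.31496806,  594.27396162,  969.5574592 ]), 'orientation': array([-0.43078287, -0.21420286,  0.38528231,  0.78746479])}
tote 0.85 410 254 [nan nan nan]
lid 0.86 410 235 [161.  60. 400.]
lid_handle 0.89 414 223 [164
[... 310 characters left out ...]
9.]
top {'fx': 568.3375180146072, 'fy': 568.3375180146072, 'cx': 324.62414801675715, 'cy': 234.73183260138438, 'k1': -0.07645748739689556, 'xyz': array([ 381.27507014,    3.72570365, 1353.90677645]), 'orientation': array([-0.69393959, -0.05349136,  0.06460848,  0.71513094])}
lid 0.93 436 285 [ 472. -261.  111.]
lid_handle 0.73 434 285 [ 472. -258.  104.]
clip_l_tab 0.65 397 294 [ 458. -182.   52.]
clip_r_tab 0.6 474 275 [ 492. -351.   97.]
clip_r_tab 0.27 187 284 [495. 298.  58.]
gauge 0.64 191 292 [480. 300.   5.]
bar 0.71 185 283 [497. 303.  55.]
timer 0.81 319 212 [663.  -9.  14.]
dish 0.71 319 212 [663.  -9.  14.]
dish 0.7 362 208 [ 672. -114.    4.]
wash 0.68 417 188 [ 695. -234.   98.]
```

Run:
```python
import cv2
im=cv2.imread('pics/top0.png')[120:360,120:540]; cv2.imwrite('pics/t0c.png',cv2.resize(im,(800,457)))
```

```text
(no output)
```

View pics/t0c.png

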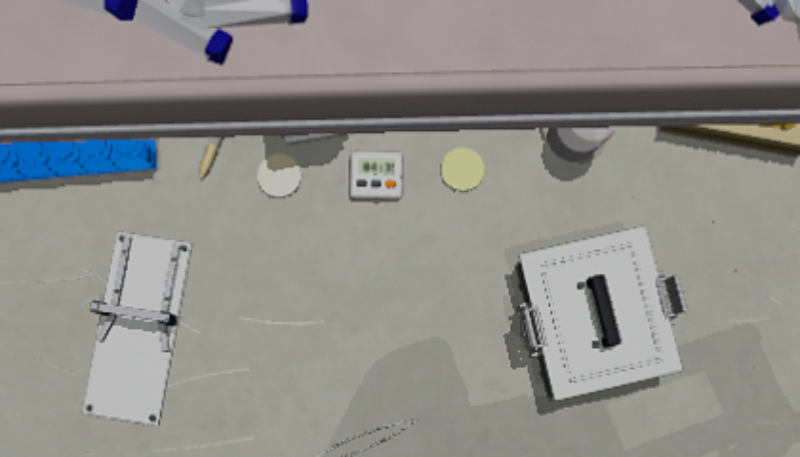

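View pics/scene0.png

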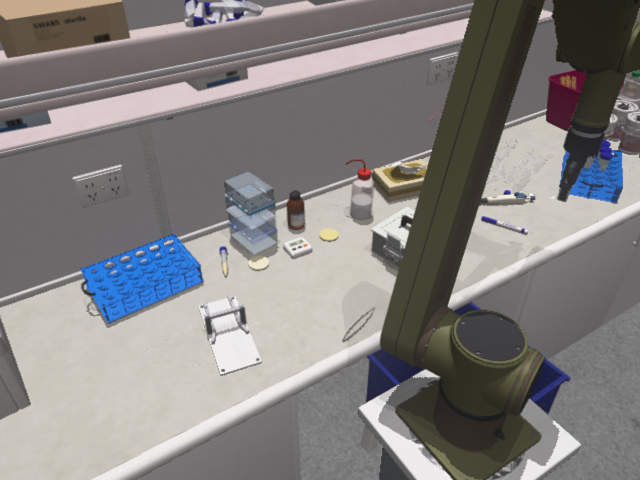

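The top view (enlarged 1.9x) shows the tote at about (600,315) with its handle pointing nearly along world x, and the slide at about (140,325) with its open end toward the robot. The bench between them is free. The scene view shows the arm hiding part of the tote, and the bystanders at the back.

```bash
cat >> h.py <<'E'
def rect(P,lo,hi,box):
    m=(P[...,2]>lo)&(P[...,2]<hi)&(P[...,0]>box[0])&(P[...,0]<box[1])&(P[...,1]>box[2])&(P[...,1]<box[3])
    m=cv2.morphologyEx(m.astype(np.uint8),cv2.MORPH_OPEN,np.ones((3,3),np.uint8))>0
    q=P[m]; return cv2.minAreaRect(q[:,:2].astype(np.float32)),np.median(q[:,2]),len(q)
def tool():
    s=env.read_state(); M=rot(s['orientation']); return s,M,np.arctan2(M[1,0],M[0,0])
def plan(target,yaw):  # tool-frame delta to TCP target with tool-x at world angle yaw (mod pi)
    s,M,a=tool(); d=M.T@(np.array(target)-s['tool_pos']); t=-((yaw-a+np.pi/2)%np.pi-np.pi/2)
    print('tcp',s['tool_pos'].round(1),'toolyaw',round(a,3),'delta',d.round(1),'twist',round(t,3))
E
python3 - <<'E'
from h import *
P=np.load('top0.npy')
print('lid',rect(P,72,90,(330,620,-400,-150)))
print('handle',rect(P,97,118,(400,550,-300,-220)))
print('gauge',rect(P,2.5,14,(330,620,210,400)))
print('bar',rect(P,40,75,(420,580,210,400)))
P=np.load('scene0.npy');print('gaugeS',rect(P,2.5,14,(330,620,210,400)),'barS',rect(P,40,75,(420,580,210,400)))
E
```

```text
lid (((478.0815124511719, -269.311279296875), (178.75965881347656, 167.95555114746094), 10.873747825622559), np.float64(78.90081587241696), 5106)
handle (((477.5409240722656, -265.9830627441406), (84.3663101196289, 19.443401336669922), 11.313416481018066), np.float64(107.89809814678199), 322)
gauge (((482.959716796875, 298.695068359375), (94.84170532226562, 228.4078826904297), 80.90462493896484), np.float64(5.2180538197899295), 784)
bar (((495.9353942871094, 295.733154296875), (97.47274780273438, 13.692665100097656), 79.71603393554688), np.float64(59.022938257071246), 217)
gaugeS (((479.81170654296875, 301.57861328125), (95.16600036621094, 232.12030029296875), 79.58667755126953), np.float64(4.971061563435228), 1213) barS (((495.8609313964844, 298.6379089355469), (94.33907318115234, 19.47716522216797), 80.38411712646484), np.float64(57.66950560755288), 276)
```

Run:
```python
from h import *
plan([478,-266,300],0.194)
```

```text
tcp [ 241.7 -521.7  231.3] toolyaw 0.434 delta [ 322.  -132.7  -68.7] twist 0.24
```

Request:
move_arm(
  delta_pos=[
    [0, 0, -68],
    [80, -33, -68],
    [160, -66, -68],
    [240, -99, -68],
    [322, -133, -68],
    [322, -133, -68],
    [322, -133, -68],
    [322, -133, -68],
    [322, -133, -68],
    [322, -133, -68],
    [322, -133, -68],
  ],
  twist=[0, 0.06, 0.12, 0.18, 0.24, 0.24, 0.24, 0.24, 0.24, 0.24, 0.24],
  hand=[85, 60, 30, 0, 0, 0, 0, 0, 0, 0, 0],
)

```text
t: 2.2
tool_pos: [477.4, -266.2, 299.2]
orientation: [0.0, 0.995, 0.097, -0.0]
ft_force: [-0.9, -0.7, 0.3]
finger_gap: 0.1
gripper_force: 0.0
```

Run:
```python
from h import *
c,p,d=snap('wrist','w1'); P=cloud(c,d); np.save('w1.npy',P)
print(c['xyz'],tool()[0]['tool_pos'],tool()[2])
for f,a in(('lid',(72,90,(330,620,-400,-150))),('handle',(97,118,(400,550,-300,-220)))): print(f,rect(P,*a))
for l in('clip_l_tab','clip_r_tab','lid_handle'):
  for q in env.spot_point('wrist',l)[:2]:
    u,v=np.round(q['position']).astype(int);print(l,round(q['p'],2),u,v,P[v,u].round(),atz(c,[u,v],104 if 'h' in l else 94).round(1))
```

```text
[ 553.68523936 -250.23381081  441.52608695] [ 477.16332935 -266.59285958  299.22426672] 0.192511123399502
lid (((479.0489196777344, -263.5493469238281), (178.2748260498047, 175.9156951904297), 11.097813606262207), np.float64(79.80819331905437), 26272)
handle (((479.9659423828125, -264.078857421875), (83.1712646484375, 17.563953399658203), 10.770942687988281), np.float64(109.32073388249347), 1694)
clip_l_tab 0.69 223 211 [ 459. -180.   89.] [[ 460.4 -180.9   94. ]]
clip_r_tab 0.83 403 211 [ 495. -350.  101.] [[ 493.8 -351.7   94. ]]
```

View pics/w1.png

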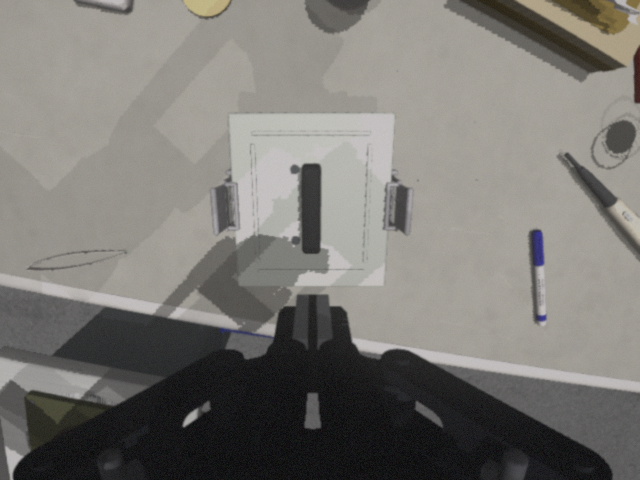

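The wrist view shows the handle at about (311,208), with both clip tabs shut at (223,211) and (403,211). The fingers are aligned with the lid.

Request:
move_arm(
  delta_pos=[
    [0, -48, 40],
    [0, -48, 90],
    [0, -48, 140],
    [0, -48, 185],
    [0, -48, 206],
    [0, -56, 206],
    [0, -63, 206],
    [0, -70, 206],
    [0, -77, 206],
    [0, -84, 206],
    [0, -91, 206],
    [0, -98, 206],
    [0, -105, 206],
    [0, -108, 206],
    [0, -108, 206],
    [0, -105, 160],
    [0, -60, 140],
    [0, 0, 140],
    [0, 48, 140],
    [0, 48, 140],
  ],
  twist=[0, 0, 0, 0, 0, 0, 0, 0, 0, 0, 0, 0, 0, 0, 0, 0, 0, 0, 0, 0],
  hand=[0, 0, 0, 0, 0, 0, 0, 0, 0, 0, 0, 0, 0, 0, 0, 0, 0, 0, 0, 0],
)

```text
t: 4.4
tool_pos: [489.0, -318.6, 159.7]
orientation: [0.002, 0.995, 0.095, 0.001]
ft_force: [-0.4, 0.2, 0.1]
finger_gap: -0.0
gripper_force: 0.0
```

Run:
```python
from h import *
plan([478.5+.191*48,-265-.982*48,92],0.192)
c,p,d=snap('top'); P=cloud(c,d)
t=np.array([478.5,-265]);X=np.array([.982,.191]);Y=np.array([-.191,.982])
D=P[...,:2]-t; a=D@X;b=D@Y
for lo,hi in((95,140),(-140,-95)):
    m=(abs(a)<30)&(b>lo)&(b<hi)&(P[...,2]>8); print(lo,m.sum(),np.nanmedian(P[m][:,2]) if m.any() else 0, np.abs(b[m]).max() if m.any() else 0)
```

```text
tcp [ 489.  -318.6  159.7] toolyaw 0.191 delta [-0.2 -6.8 67.7] twist -0.001
95 200 25.618653075184397 118.83504645183773
-140 172 561.4623418965666 118.20190337785824
```

Request:
move_arm(
  delta_pos=[
    [0, 0, 0],
    [0, 0, 35],
    [0, 0, 67],
    [0, 0, 67],
    [0, 8, 67],
    [0, 15, 67],
    [0, 22, 67],
    [0, 29, 67],
    [0, 36, 67],
    [0, 43, 67],
    [0, 50, 67],
    [0, 57, 67],
    [0, 60, 67],
    [0, 60, 67],
    [0, 55, 20],
    [0, 0, 0],
    [0, -48, 0],
    [0, -48, 0],
    [0, -48, 0],
    [0, -48, 0],
  ],
  twist=[0, 0, 0, 0, 0, 0, 0, 0, 0, 0, 0, 0, 0, 0, 0, 0, 0, 0, 0, 0],
  hand=[0, 0, 0, 0, 0, 0, 0, 0, 0, 0, 0, 0, 0, 0, 0, 20, 50, 50, 50, 50],
)

```text
t: 6.45
tool_pos: [478.7, -266.7, 159.7]
orientation: [0.001, 0.995, 0.097, 0.001]
ft_force: [-0.3, -0.6, -0.3]
finger_gap: 49.8
gripper_force: 0.0
```

Run:
```python
from h import *
plan([478.5,-265,87],0.192)
c,p,d=snap('wrist','w2'); P=cloud(c,d)
print('handle',rect(P,97,118,(400,550,-300,-220)))
c,p,d=snap('top'); P=cloud(c,d)
t=np.array([478.5,-265]);X=np.array([.982,.191]);Y=np.array([-.191,.982])
D=P[...,:2]-t; a=D@X;b=D@Y
for lo,hi in((95,140),(-140,-95)):
    m=(abs(a)<30)&(b>lo)&(b<hi)&(P[...,2]>8)&(P[...,2]<120); print(lo,m.sum(),np.nanmedian(P[m][:,2]) if m.any() else 0, np.abs(b[m]).max() if m.any() else 0)
```

```text
tcp [ 478.7 -266.7  159.7] toolyaw 0.194 delta [ 0.1 -1.8 72.7] twist 0.002
handle (((479.69830322265625, -263.80242919921875), (83.40130615234375, 18.05907440185547), 11.064876556396484), np.float64(109.37594335862542), 4364)
95 199 25.32235112464241 121.04447584503814
-140 0 0 0
```

View pics/w2.png

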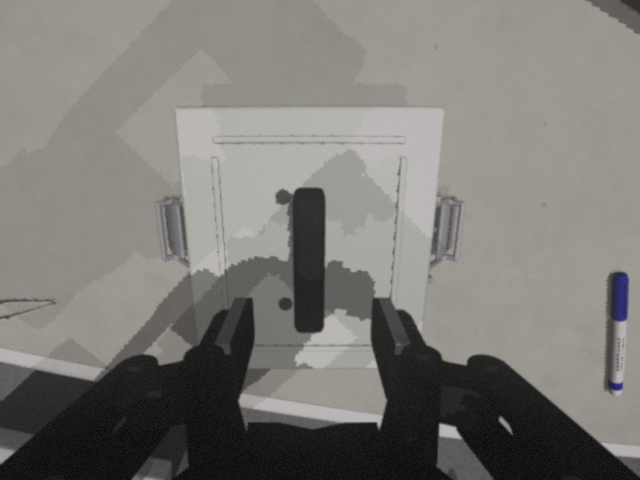

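Both clips hang open, at (172,228) and (448,228). The handle at (309,260) is centred between the fingers.

Request:
move_arm(
  delta_pos=[
    [0, -2, 36],
    [0, -2, 72],
    [0, -2, 72],
    [0, -2, 72],
    [0, -2, 72],
    [0, -2, 72],
    [0, -2, 72],
    [0, -2, 72],
    [0, -2, 72],
    [0, -2, 60],
    [0, -2, 45],
    [0, -2, 25],
    [0, -2, 0],
    [0, -2, -25],
    [0, -2, -40],
    [0, -2, -40],
  ],
  twist=[0, 0, 0, 0, 0, 0, 0, 0, 0, 0, 0, 0, 0, 0, 0, 0],
  hand=[50, 50, 50, 20, 0, 0, 0, 0, 0, 0, 0, 0, 0, 0, 0, 0],
)

```text
t: 8.15
tool_pos: [478.7, -264.2, 202.1]
orientation: [0.001, 0.995, 0.097, 0.002]
ft_force: [0.4, 0.4, -1.7]
finger_gap: 16.6
gripper_force: 59.8
```

Request:
move_arm(
  delta_pos=[
    [5, -30, 0],
    [11, -68, 0],
    [17, -108, 0],
    [24, -148, 0],
    [30, -188, 0],
    [36, -228, 0],
    [41, -255, 0],
    [44, -272, 0],
    [44, -272, 30],
    [44, -272, 65],
    [44, -272, 100],
    [44, -272, 130],
    [44, -272, 150],
    [44, -272, 162],
    [44, -272, 170],
    [44, -272, 175],
    [44, -272, 178],
    [44, -272, 180],
    [44, -272, 180],
    [44, -272, 180],
  ],
  twist=[0, 0, 0, 0, 0, 0, 0, 0, 0, 0, 0, 0, 0, 0, 0, 0, 0, 0, 0, 0],
  hand=[0, 0, 0, 0, 0, 0, 0, 0, 0, 0, 0, 0, 0, 0, 0, 0, 0, 0, 0, 0],
)

```text
t: 10.15
tool_pos: [467.6, 11.7, 22.8]
orientation: [0.0, 0.995, 0.097, 0.001]
ft_force: [-8.7, 1.2, 34.4]
finger_gap: 16.7
gripper_force: 64.5
```

Request:
move_arm(
  delta_pos=[
    [0, 0, -1],
    [0, 0, -1.5],
    [0, 0, -1.5],
    [0, 0, -1.5],
    [0, 0, -1.5],
    [0, 0, -30],
    [0, 0, -70],
    [0, 0, -120],
    [0, 0, -170],
    [-8, 50, -200],
    [-16, 100, -200],
    [-24, 150, -200],
    [-32, 200, -200],
    [-40, 250, -200],
    [-44, 272, -200],
    [-44, 272, -200],
    [-44, 272, -200],
  ],
  twist=[0, 0, 0, 0, 0, 0, 0, 0, 0, 0, 0, 0, 0, 0, 0, 0, 0],
  hand=[0, 0, 45, 45, 45, 45, 45, 45, 50, 60, 70, 70, 70, 70, 70, 70, 70],
)

```text
t: 11.85
tool_pos: [477.1, -264.2, 218.6]
orientation: [-0.001, 0.995, 0.096, -0.0]
ft_force: [-0.5, 0.1, 0.3]
finger_gap: 70.0
gripper_force: 0.0
```

Run:
```python
from h import *
s,M,a=tool();print(s['tool_pos'],a)
c,p,d=snap('wrist','w3'); P=cloud(c,d); np.save('w3.npy',P)
box=(410,545,-330,-200)
print('handle',rect(P,60,72,box));print('vials',rect(P,44,56,box))
print('block',rect(P,31,56,box));print('all',rect(P,31,70,box))
for q in env.spot_point('wrist','carrier')[:2]: print(q,atz(c,q['position'],10))
r=env.trace('wrist','carrier')
if r: print(r[0]['p'],r[0]['rect'])
c,p,d=snap('top','t3'); P=cloud(c,d)
print('lid',rect(P,9,22,(330,620,-110,130)),rect(P,35,52,(330,620,-110,130)))
```

```text
[ 477.13384701 -264.23681442  218.60025453] 0.19162339000775602
handle (((477.3703918457031, -264.8853759765625), (129.23313903808594, 134.2050323486328), 89.967529296875), np.float64(65.34618760860371), 971)
vials (((477.5393371582031, -265.044189453125), (134.81668090820312, 129.8677215576172), 0.001446438254788518), np.float64(49.66632582931982), 1657)
block (((477.5393371582031, -265.044189453125), (134.81668090820312, 129.8677215576172), 0.001446438254788518), np.float64(36.2212483249034), 6277)
all (((477.5069274902344, -264.9892883300781), (134.90762329101562, 129.97755432128906), 0.001446438254788518), np.float64(36.64651623314262), 7389)
0.96 [282.4, 146.9, 63.1, 113.7]
lid (((467.0205383300781, 11.38134765625), (178.3022003173828, 157.5849151611328), 10.901789665222168), np.float64(12.889987065185778), 3672) (((467.29473876953125, 11.219242095947266), (82.5627670288086, 17.831523895263672), 10.82077693939209), np.float64(42.35975108500213), 268)
```

View pics/w3.png

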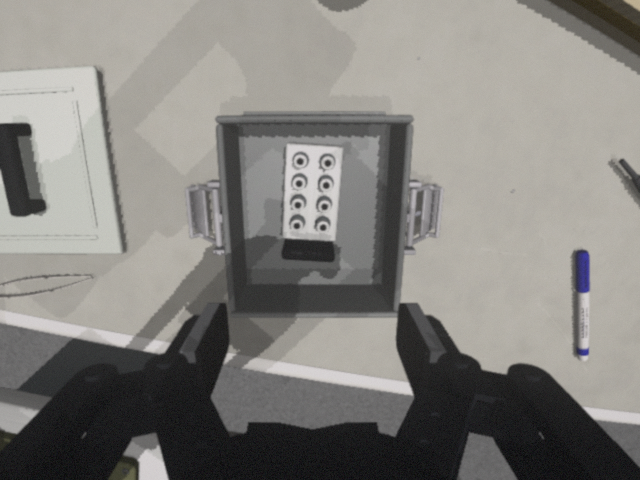

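The lid stands at (467,11). The carrier is inside the tote at about (313,195), handle toward the robot, turned slightly relative to the tote.

Run:
```python
from h import *
P=np.load('w3.npy').astype(float); env.snapshot('wrist')
m=env.trace('wrist','carrier')[0]['mask']; m=cv2.dilate(m.astype(np.uint8),np.ones((3,3)))>0
for n,lo,hi in(('block+vials',30,54),('blocktop',32,39),('handle',58,70)):
    q=P[m&(P[...,2]>lo)&(P[...,2]<hi)]; print(n,len(q),cv2.minAreaRect(q[:,:2].astype(np.float32)),np.median(q[:,2]))
```

```text
block+vials 5554 ((495.43792724609375, -259.5670471191406), (89.2247543334961, 49.12220001220703), 7.160598278045654) 36.13218817587284
blocktop 3972 ((495.938720703125, -259.504150390625), (88.16072082519531, 49.12220001220703), 7.160597801208496) 35.72958022165622
handle 657 ((449.32049560546875, -265.2357482910156), (10.669565200805664, 43.85725021362305), 8.2794771194458) 65.10725179803427
```

Run:
```python
from h import *
plan([493,-259.6,12],0.13)
```

```text
tcp [ 477.6 -262.5  219.4] toolyaw 0.195 delta [1.570e+01 2.000e-01 2.074e+02] twist 0.065
```

Request:
move_arm(
  delta_pos=[
    [16, 0, 40],
    [16, 0, 85],
    [16, 0, 130],
    [16, 0, 165],
    [16, 0, 190],
    [16, 0, 202],
    [16, 0, 207],
    [16, 0, 207],
    [16, 0, 207],
  ],
  twist=[0.065, 0.065, 0.065, 0.065, 0.065, 0.065, 0.065, 0.065, 0.065],
  hand=[70, 70, 70, 70, 70, 70, 70, 70, 70],
)

```text
t: 13.05
tool_pos: [493.9, -260.9, 13.1]
orientation: [0.0, 0.998, 0.065, 0.001]
ft_force: [0.0, -1.3, -0.1]
finger_gap: 70.0
gripper_force: 0.0
```

Request:
move_arm(
  delta_pos=[
    [0, 0, 0],
    [0, 0, 0],
    [0, 0, 0],
    [0, 0, 0],
    [0, 0, 0],
    [0, 0, 0],
    [0, 0, 0],
  ],
  twist=[0, 0, 0, 0, 0, 0, 0],
  hand=[60, 54, 40, 20, 0, 0, 0],
)

```text
t: 13.75
tool_pos: [493.4, -260.5, 13.3]
orientation: [0.0, 0.998, 0.064, 0.0]
ft_force: [-0.6, 0.9, 6.1]
finger_gap: 48.4
gripper_force: 64.5
```

Request:
move_arm(
  delta_pos=[
    [0, 0, -5],
    [0, 0, -15],
    [0, 0, -30],
    [0, 0, -50],
    [0, 0, -75],
    [0, 0, -100],
    [0, 0, -120],
    [0, 0, -130],
    [0, 0, -130],
  ],
  twist=[0, 0, 0, 0, 0, 0, 0, 0, 0],
  hand=[0, 0, 0, 0, 0, 0, 0, 0, 0],
)

```text
t: 14.65
tool_pos: [494.0, -261.2, 143.9]
orientation: [0.001, 0.998, 0.064, 0.001]
ft_force: [-0.2, 0.0, -2.5]
finger_gap: 49.1
gripper_force: 63.4
```

Run:
```python
from h import *
g=-0.168; X=np.array([np.cos(g),np.sin(g)])
P=np.load('top0.npy');Q=np.load('scene0.npy')
for p in(P,Q):
  (cx,cy),_,_=rect(p,2.5,14,(330,620,210,400))[0]; print(np.array([cx,cy])+5*X)
c,p,d=snap('wrist'); P=cloud(c,d); s=tool()[0]; print(s['tool_pos'],s['finger_gap'])
m=env.trace('wrist','carrier')[0]['mask']; q=P[m]; print('z range',np.nanpercentile(q[:,2],[2,50,98]))
O=np.array([481.5,299.5])
T=O+X*-76
plan([T[0],T[1],60],g)
```

```text
[487.8893226  297.85901415]
[484.74131234 300.74255907]
[ 493.25112503 -260.68157178  142.66235615] 48.889311009799435
z range [150.00373991 166.83729487 181.24994301]
tcp [ 492.6 -260.3  141.8] toolyaw 0.129 delta [ -11.8 -578.8   82.2] twist 0.297
```

Request:
move_arm(
  delta_pos=[
    [0, -25, 0],
    [-1, -65, 0],
    [-1, -110, 0],
    [-2, -155, 0],
    [-2, -200, 0],
    [-3, -245, 0],
    [-3, -290, 0],
    [-4, -335, 0],
    [-4, -380, 0],
    [-5, -425, 0],
    [-6, -470, 0],
    [-6, -510, 0],
    [-7, -545, 0],
    [-7, -570, 0],
    [-7, -577, 0],
    [-7, -577, 10],
    [-7, -577, 20],
    [-7, -577, 20],
  ],
  twist=[0, 0.02, 0.04, 0.06, 0.08, 0.1, 0.12, 0.14, 0.16, 0.18, 0.2, 0.22, 0.25, 0.28, 0.297, 0.297, 0.297, 0.297],
  hand=[0, 0, 0, 0, 0, 0, 0, 0, 0, 0, 0, 0, 0, 0, 0, 0, 0, 0],
)

```text
t: 16.55
tool_pos: [410.4, 308.2, 119.8]
orientation: [0.002, 0.996, -0.084, -0.002]
ft_force: [-0.6, -0.3, -3.4]
finger_gap: 49.1
gripper_force: 63.3
```

Run:
```python
from h import *
c,p,d=snap('wrist','w4'); P=cloud(c,d); np.save('w4.npy',P)
print(tool()[0]['tool_pos'],tool()[0]['finger_gap'])
print('bar',rect(P,56,66,(440,560,220,380)))
print('plate',rect(P,3,9,(330,640,220,390)))
# rails: z 12..20, x beyond the bar
O=np.array([486.3,299]);g=-.168;X=np.array([np.cos(g),np.sin(g)]);Y=np.array([-X[1],X[0]])
D=P[...,:2]-O;a=D@X;b=D@Y;m=(P[...,2]>12)&(P[...,2]<20)&(a>25)&(a<104)
for s in(1,-1):
  k=m&(b*s>15)&(b*s<48); q=P[k][:,:2]; print(s,k.sum(),np.percentile(b[k],[3,50,97]),cv2.fitLine(q.astype(np.float32),cv2.DIST_HUBER,0,.01,.01).ravel() if k.sum()>10 else 0)
mm=env.trace('wrist','carrier')[0]['mask'];q=P[mm];q=q[q[:,2]<175]
print('carrier',cv2.minAreaRect(q[~np.isnan(q).any(1)][:,:2].astype(np.float32)),np.nanpercentile(q[:,2],[3,50,97]))
```

```text
[411.0554189  308.55924109 120.63543045] 49.083913821074475
bar (((496.7109375, 297.9658203125), (95.17030334472656, 13.700128555297852), 79.26578521728516), np.float64(60.78462062103901), 4005)
plate (((492.50732421875, 298.6484680175781), (96.60479736328125, 143.43455505371094), 79.69017028808594), np.float64(5.776629983489869), 22904)
1 1179 [27.49809255 31.34453743 35.30976129] [ 9.8326254e-01 -1.8219438e-01  5.4117731e+02  3.2143594e+02]
-1 1171 [-35.06646126 -31.1217311  -27.31360063] [ 9.8222500e-01 -1.8770742e-01  5.3037134e+02  2.5994919e+02]
carrier ((-5.1568603515625, 352.2430725097656), (441.7944030761719, 925.678466796875), 77.64535522460938) [128.90494755 142.67369491 156.92357907]
```

View pics/w4.png

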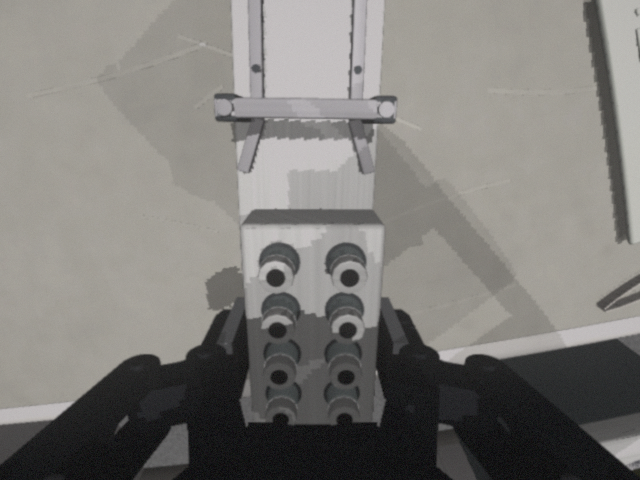

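The carrier hangs level between the fingers, with its front edge at row 215. The slide and rails are straight ahead, centred near column 310, so a shift of about 5 mm to the left and 0.016 rad of turn are needed.

Run:
```python
from h import *
plan([412.2,313.7,10],-.184)
```

```text
tcp [411.7 309.1 121.4] toolyaw -0.17 delta [-1.000e-01 -4.900e+00  1.114e+02] twist 0.014
```

Request:
move_arm(
  delta_pos=[
    [0, -5, 20],
    [0, -5, 45],
    [0, -5, 70],
    [0, -5, 88],
    [0, -5, 98],
    [0, -5, 104],
    [0, -5, 107],
    [0, -5, 108],
    [0, -5, 109],
    [0, -5, 109],
  ],
  twist=[0.014, 0.014, 0.014, 0.014, 0.014, 0.014, 0.014, 0.014, 0.014, 0.014],
  hand=[0, 0, 0, 0, 0, 0, 0, 0, 0, 0],
)

```text
t: 17.65
tool_pos: [413.4, 315.8, 13.9]
orientation: [-0.0, 0.996, -0.091, 0.0]
ft_force: [-0.6, 1.1, -3.8]
finger_gap: 48.9
gripper_force: 63.4
```

Request:
move_arm(
  delta_pos=[
    [0, 1, 1],
    [0, 1, 2],
    [0, 1, 3],
    [0, 1, 4],
    [0, 1, 4],
  ],
  twist=[0, 0, 0, 0, 0],
  hand=[0, 0, 0, 0, 0],
)

```text
t: 18.15
tool_pos: [412.9, 314.6, 9.3]
orientation: [-0.0, 0.996, -0.091, 0.0]
ft_force: [-0.3, -0.4, -2.8]
finger_gap: 48.7
gripper_force: 63.5
```

Request:
move_arm(
  delta_pos=[
    [0, 0, 0.5],
    [0, 0, 1],
    [0, 0, 1.5],
    [0, 0, 1.5],
    [0, 0, 1.5],
  ],
  twist=[0, 0, 0, 0, 0],
  hand=[0, 0, 0, 0, 0],
)

```text
t: 18.65
tool_pos: [412.9, 314.6, 9.2]
orientation: [-0.0, 0.996, -0.091, 0.0]
ft_force: [-1.9, -1.9, 10.6]
finger_gap: 48.6
gripper_force: 65.2
```

Request:
move_arm(
  delta_pos=[
    [0, 0, -0.5],
    [0, 0, -0.5],
    [0, 0, -0.5],
    [0, 0, -0.5],
    [0, 0, -0.5],
    [0, 0, -20],
    [0, 0, -50],
    [0, 0, -90],
    [0, 0, -130],
    [0, 0, -150],
    [0, 0, -150],
  ],
  twist=[0, 0, 0, 0, 0, 0, 0, 0, 0, 0, 0],
  hand=[49, 55, 62, 70, 70, 70, 70, 50, 20, 10, 10],
)

```text
t: 19.75
tool_pos: [415.1, 316.0, 161.2]
orientation: [-0.002, 0.996, -0.091, 0.003]
ft_force: [0.2, 0.4, -0.1]
finger_gap: 11.5
gripper_force: 0.0
```

```bash
cat > car.py <<'E'
from h import *
c,p,d=snap('top'); P=cloud(c,d); c2,p2,d2=snap('wrist','w5'); W=cloud(c2,d2); s=tool()[0]; print(s['t'],s['tool_pos'],s['finger_gap'])
O=np.array([486.9,299.8]);g=-.184;X=np.array([np.cos(g),np.sin(g)]);Y=np.array([-X[1],X[0]])
for n,Q in(('top',P),('wrist',W)):
    r=env.trace(n,'carrier')
    if not r: print(n,'none'); continue
    m=r[0]['mask']&(Q[...,2]>26)&(Q[...,2]<75); q=Q[m]; (cc,wh,an)=cv2.minAreaRect(q[:,:2].astype(np.float32)); D=q[:,:2]-O
    print(n,round(r[0]['p'],2),np.round(cc,1),np.round(wh,1),round(an,1),'gauge x',np.percentile(D@X,[1,99]).round(1),'y',np.percentile(D@Y,[1,99]).round(1),'z',np.percentile(q[:,2],[5,50,99]).round(1))
plan(np.r_[O+X*-165,25],g)
E
python3 car.py
```

```text
19.85 [412.75777058 314.52170669 157.81097025] 10.124710017625375
top 0.55 [410.7 314. ] [52.1 95.5] 78.8 gauge x [-123.5  -30.5] y [-25.4  24.6] z [27.4 32.7 63.6]
wrist 0.55 [412.1 315.6] [50.2 94.9] 79.5 gauge x [-120.6  -29.5] y [-22.2  26. ] z [30.6 32.2 61.7]
tcp [411.8 313.9 156.4] toolyaw -0.182 delta [-88.3  -0.3 131.6] twist 0.002
```

View pics/w5.png

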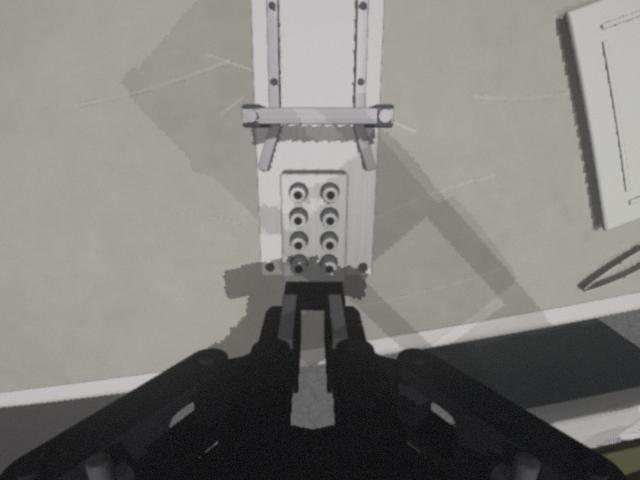

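The carrier stands on the bare front of the slide, centred at (315,225), with its black handle toward the robot. It lines up with the rail mouths.

Request:
move_arm(
  delta_pos=[
    [-40, 0, 0],
    [-88, 0, 0],
    [-88, 0, 0],
    [-88, 0, 45],
    [-88, 0, 90],
    [-88, 0, 125],
    [-88, 0, 138],
    [-88, 0, 138],
    [-88, 0, 138],
  ],
  twist=[0.002, 0.002, 0.002, 0.002, 0.002, 0.002, 0.002, 0.002, 0.002],
  hand=[10, 10, 10, 10, 10, 10, 10, 10, 10],
)

```text
t: 20.85
tool_pos: [326.1, 330.1, 19.0]
orientation: [0.001, 0.996, -0.092, -0.001]
ft_force: [-0.5, -0.5, 0.5]
finger_gap: 9.9
gripper_force: 0.0
```

Run:
```python
from h import *
O=np.array([486.9,299.8]);g=-.184;X=np.array([np.cos(g),np.sin(g)])
plan(np.r_[O+X*-16,17],g)
```

```text
tcp [326.1 330.1  19. ] toolyaw -0.184 delta [147.6   0.3   1.8] twist -0.0
```

Request:
move_arm(
  delta_pos=[
    [10, 0, 1],
    [20, 0, 1],
    [26, 0, 1],
    [30, 0, 1],
    [34, 0, 1],
    [39, 0, 1],
    [45, 0, 1],
    [51, 0, 1],
    [57, 0, 1],
    [63, 0, 1],
    [69, 0, 1],
    [75, 0, 1],
    [81, 0, 1],
    [87, 0, 1],
    [93, 0, 1],
    [99, 0, 1],
    [105, 0, 1],
    [111, 0, 1],
    [115, 0, 1],
    [115, 0, 1],
  ],
  twist=[0, 0, 0, 0, 0, 0, 0, 0, 0, 0, 0, 0, 0, 0, 0, 0, 0, 0, 0, 0],
  hand=[10, 10, 10, 10, 10, 10, 10, 10, 10, 10, 10, 10, 10, 10, 10, 10, 10, 10, 10, 10],
)

```text
t: 22.85
tool_pos: [440.7, 309.6, 18.9]
orientation: [-0.0, 0.996, -0.092, 0.001]
ft_force: [0.7, 0.6, 1.1]
finger_gap: 10.1
gripper_force: 0.0
```

```bash
python3 car.py
```

```text
22.95 [440.08364892 309.57828481  18.88682197] 10.271725600250754
top 0.91 [501.4 295.9] [51.9 95.8] 78.4 gauge x [-31.2  62. ] y [-26.3  22.6] z [27.2 31.8 60.8]
wrist 0.73 [501.7 298.8] [50.6 96.1] 79.4 gauge x [-31.3  61.4] y [-22.4  25.7] z [30.8 32.6 62.3]
tcp [439.6 309.5  18.9] toolyaw -0.184 delta [-116.7    0.9   -6.2] twist -0.0
```

Request:
move_arm(
  delta_pos=[
    [4, 0, 0],
    [8, 0, 0],
    [12, 0, 0],
    [16, 0, 0],
    [19, 0, 0],
    [21, 0, 0],
    [22, 0, 0],
    [23, 0, 0],
    [24, 0, 0],
    [24, 0, 0],
  ],
  twist=[0, 0, 0, 0, 0, 0, 0, 0, 0, 0],
  hand=[10, 10, 10, 10, 10, 10, 10, 10, 10, 10],
)

```text
t: 24.05
tool_pos: [463.2, 305.0, 18.8]
orientation: [-0.0, 0.996, -0.092, 0.0]
ft_force: [-2.4, -0.3, -0.1]
finger_gap: 10.2
gripper_force: 0.0
```

```bash
python3 car.py
```

```text
24.15 [463.12929881 305.06223528  18.78975237] 9.741981496403687
top 0.89 [522.3 291.2] [53.7 97.8] 82.2 gauge x [-8.5 84.5] y [-26.4  23. ] z [27.1 31.9 61.3]
wrist 0.69 [523.9 294.7] [50.3 95.9] 79.6 gauge x [-8.5 84. ] y [-22.1  25.8] z [30.8 32.5 62.3]
tcp [463.1 305.1  18.8] toolyaw -0.184 delta [-140.6    0.8   -6.2] twist -0.0
```

Request:
move_arm(
  delta_pos=[
    [1, 0, 0],
    [2, 0, 0],
    [3, 0, 0],
    [3.5, 0, 0],
    [3.5, 0, 0],
  ],
  twist=[0, 0, 0, 0, 0],
  hand=[10, 10, 10, 10, 10],
)

```text
t: 24.75
tool_pos: [466.6, 304.4, 18.8]
orientation: [-0.0, 0.996, -0.092, 0.0]
ft_force: [-1.4, 0.2, -1.0]
finger_gap: 10.0
gripper_force: 0.0
```

Request:
move_arm(
  delta_pos=[
    [0.7, 0, 0],
    [1.4, 0, 0],
    [1.4, 0, 0],
  ],
  twist=[0, 0, 0],
  hand=[10, 10, 10],
)

```text
t: 25.05
tool_pos: [467.9, 304.2, 18.8]
orientation: [-0.0, 0.996, -0.092, 0.0]
ft_force: [-1.8, -0.5, -0.3]
finger_gap: 9.9
gripper_force: 0.0
```

Request:
move_arm(
  delta_pos=[
    [0.7, 0, 0],
    [1.4, 0, 0],
    [1.4, 0, 0],
  ],
  twist=[0, 0, 0],
  hand=[10, 10, 10],
)

```text
t: 25.35
tool_pos: [468.6, 304.0, 18.8]
orientation: [0.0, 0.996, -0.092, -0.0]
ft_force: [-3.4, 1.5, 0.8]
finger_gap: 9.7
gripper_force: 0.0
```

```bash
python3 car.py
```

```text
25.45 [468.63009061 303.95067611  18.77750921] 9.797337539924602
top 0.56 [528.8 289.7] [52.9 97. ] 80.8 gauge x [-2.5 90.3] y [-26.8  23.3] z [27.  32.  59.5]
wrist 0.72 [529.6 293.8] [50.6 96.2] 79.5 gauge x [-3.  89.6] y [-22.3  26. ] z [30.8 32.3 62.3]
tcp [468.6 303.9  18.7] toolyaw -0.184 delta [-146.3    0.8   -6.1] twist -0.0
```

Request:
move_arm(
  delta_pos=[
    [0.7, 0, 0],
    [1, 0, 0],
    [1, 0, 0],
  ],
  twist=[0, 0, 0],
  hand=[10, 10, 10],
)

```text
t: 25.85
tool_pos: [468.6, 303.9, 18.7]
orientation: [0.0, 0.996, -0.092, -0.001]
ft_force: [-6.2, 3.5, 2.5]
finger_gap: 10.2
gripper_force: 0.0
```

The handle is against the bar: the tool no longer advances and the force is rising. I'll back off.

Request:
move_arm(
  delta_pos=[
    [-4, 0, 0],
    [-15, 0, 0],
    [-40, 0, 0],
    [-80, 0, 0],
    [-100, 0, 0],
    [-100, 0, -50],
    [-100, 0, -100],
    [-100, 0, -150],
    [-100, 0, -150],
    [-100, 0, -150],
    [-100, 0, -150],
  ],
  twist=[0, 0, 0, 0, 0, 0, 0, 0, 0, 0, 0],
  hand=[10, 10, 10, 10, 10, 10, 10, 10, 10, 10, 10],
)

```text
t: 26.95
tool_pos: [371.1, 321.4, 168.0]
orientation: [0.001, 0.996, -0.092, -0.0]
ft_force: [0.2, -0.3, -0.7]
finger_gap: 9.9
gripper_force: 0.0
```

```bash
python3 car.py
python3 - <<'E'
from h import *
c,p,d=snap('top'); P=cloud(c,d); np.save('topf.npy',P)
print('lid',rect(P,9,22,(330,620,-110,130)))
t=np.array([478.5,-265]);X=np.array([.982,.191]);Y=np.array([-.191,.982])
D=P[...,:2]-t; a=D@X;b=D@Y
for s in(1,-1):
    m=(abs(a)<30)&(b*s>92)&(b*s<140)&(P[...,2]>8); print(s,m.sum(),np.nanmax(P[m][:,2]) if m.any() else 0, np.abs(b[m]).max() if m.any() else 0)
im=np.hstack([cv2.imread('pics/w5.png'),p[:,:,::-1][:,380:520]])
cv2.imwrite('pics/fin.png',im)
E
```

```text
27.05 [370.73295724 321.17616544 167.14891603] 10.096364216119566
top 0.74 [528.3 290.6] [51.4 97.3] 78.4 gauge x [-5.2 89.9] y [-26.1  23.1] z [27.1 32.8 62.6]
wrist 0.92 [505. 298.] [49.9 48.1] 79.8 gauge x [-5.6 41.3] y [-22.3  25.5] z [30.7 44.5 62.9]
tcp [371.  321.3 167.2] toolyaw -0.184 delta [-46.8  -0.4 142.3] twist -0.0
lid (((467.0716552734375, 11.425758361816406), (178.29722595214844, 157.8138885498047), 10.972416877746582), np.float64(12.938490334087874), 3726)
1 201 47.34002745644966 120.8541042390703
-1 159 42.88874952352671 137.0609487990724
```

View pics/fin.png

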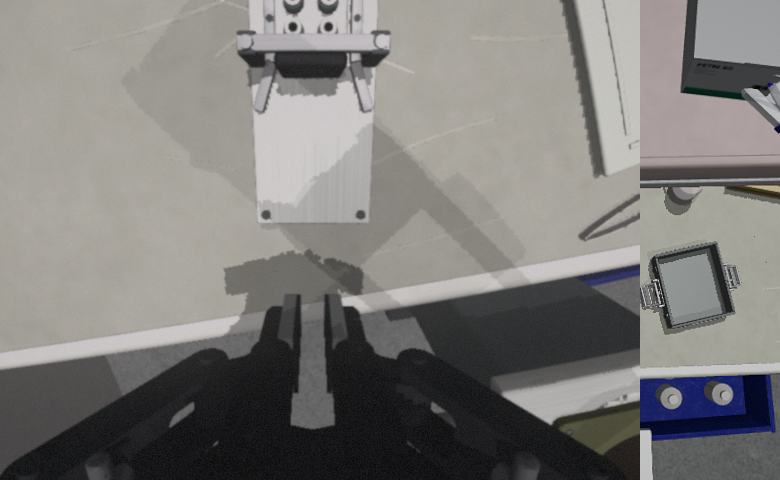

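The carrier is between the rails with its handle against the bar at (312,62). Both clips hang open, at (650,297) and (733,276), and the gripper touches nothing.

```bash
python3 -c "
from workcell import env
print(env.hand_in())"
```

```text
the job is handed in; nothing more can be done
None
```

I finished the job and handed it in at about 27 s: both clips are open, the lid stands flat on the bench, and the carrier is home under the bar, released; the hand-in reported no verdict.

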